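Pry the die set up onto its spring stop

TASK

Take the steel pry bar with the red grip, lay it over the wooden fulcrum block with its thin tip under the overhanging top plate of the heavy blue die set, and press its red grip down until the die set tips up and the red spring tongue slips in under it. Then let go, so that the die set stays propped on the tongue. Do not touch the die set with the gripper.

Things in the scene. Friction and masses are not known exactly. Their poses are not given: they have to be found in the camera images.
- pry_bar: Loose flat steel bar, 260 mm long, 20 wide, 10 thick, 0.32 kg, flat on the bench; other long tools lie 90 mm beside it. Origin: middle of its underside, near its balance point; x points along it to the tip, z up. The last 24 mm at the tip are thinner: 1 to 7 mm above the underside. The other end (x -130 to -50 mm) is a red grip, 24 mm wide, 14 high, flush with the underside.
- die_block: Heavy die set (2.8 kg) in a fixed nest. Blue body 90 (x) x 100 (y) x 64 mm high; steel top plate 16 mm thick, 100 mm wide, overhanging the body by 30 mm on the -y side (to y = -80 mm). Origin: centre of its underside, 6 mm above the bench, so the overhang's underside is 70 mm above the bench. Levered there it tips about its lower +y edge; the tongue slips in from 0.09 rad.
- fulcrum_top (a point): Middle of the rounded ridge on the fixed wooden fulcrum, 56 mm above the bench, 60 mm long in x, block 30 mm thick; 58 mm out from the overhang's edge. y points to the die set; lay the bar along it, tip about 20 mm under the overhang. Let go, its grip sinks until the tip meets the overhang. 6 to 12 N on the grip, down almost to the bench (bare 35 mm past the ridge), lifts enough.
- stop_tongue (a joint): Red spring tongue, 16 mm wide, in a brass housing at the die set's -x side near the overhang; its top is 8 mm above the nest plate. Value in m: about 0 while it is held back by the side of the resting die set, 0.015 when it has sprung fully out under the raised die set, which then rests on it. Its own spring (1 to 2 N) drives it. A red tail sticks out behind the housing until then.

How it is judged:
By the outcome, as a careful person would: the job done as asked, in the order asked, and still so for the second after the job is handed in, with the robot touching nothing.
It also fails if it takes over 48 s, if anything falls off the work surface, if the arm or the gripper's body presses on something with over 40 N, if the wrist force passes 120 N, or if a joint passes its speed limit or range.

ROBOT

A 7-joint arm with a two-finger parallel gripper is mounted at the origin on a cart in front of the work surface, level with it; the furniture and walls round the work are solid. World frame = base frame: x ahead of the robot, y to its left, z up, the work surface at z = 0. Lengths are in m, angles in rad, forces in N, time in s.
With the tool pointing down it reaches from about 0.35 to 0.775 m from the base axis. Payload 3.1 kg.
Tool frame: the origin (TCP) lies on the mounting face of the last link; the fingertips stand 173 mm ahead of it and the grasp point (between the pads) lies 155 mm ahead of it; z points along the fingers, x is the direction in which the jaws open and shut, and the axes are right-handed (so a half turn about z gives the same grasp; the last joint's range is limited). The gripper opens to 85 mm and grips with 20 to 120 N. Pads are 22 mm wide; open, the fingers measure 114 mm over their backs; the gripper's body (76 mm by 85 mm) begins 54 mm behind the grasp point. The pads swing forward as they close: fully open they stand 13 mm farther back than shut.
Start: joints at [-1.272, 0.311, 0.014, 1.512, -0.004, 1.319, -0.027], TCP at [0.184, 0.518, 0.405] pointing down, gripper open.
Joint ranges: [-2.7, 2.7], [-0.3, 1.91], [-1.27, 1.3], [0.12, 2.57], [-1.44, 4.58], [0.2, 2.03], [-3.05, 3.05]. Speed limits (rad/s): [2.79, 2.79, 3.14, 3.14, 3.14, 3.14, 3.14].

INTERFACE

Orientations are given as a unit quaternion [x, y, z, w].
In Python, from workcell import arm, cams, spotter gives the robot as it stands.
- The arm moves only by the tool play_rows, never from a script. Its argument "moves" is a list that holds one entry, the list of rows, each a list of 7 numbers: the turn, a rotation vector about the world's x, y, z as a fraction of full scale, then the shift along the world's x, y, z as a fraction of full scale, then the gripper command: -1 is shut, 1 is fully open, values between are in proportion. A call has 1 to 10 rows; each row is the pose to reach, as a shift and turn from the pose commanded when the call began, turning the shorter way round; what a row does not reach only later rows make up. Full scale, the value 1, is 0.3 m for a shift and pi rad for a turn. A row lasts 1/12 s, in which the tool goes at most 41.7 mm and 7.16 degrees, less where a joint would pass 70% of its speed; a pose out of reach is approached as far as the arm can. A call with a number of a shift or a turn outside -1 to 1 is refused whole. A call with a gripper value outside its range is refused whole. The fingers move at their own pace and stop on an object; "newtons" is the grip in N (left out, the last holds). Time passes only in rows, so rows that repeat a pose let the fingers close. It gives the time, the measured TCP pose, the force and the opening at its end, in the units of the state.
- arm.read_state(): the state, without advancing time (a new reading comes with each control period).
- cams.snapshot(name): name is "scene" or "side" or "wrist"; returns the picture (480x640x3 uint8, red, green, blue); there is no depth.
- cams.camera_model(name): a dict with "fx", "fy", "cx", "cy" (pixels), "k1" (the pictures are not rectified: a ray, as slopes to the right and down, at radius r is drawn at 1 + k1 r^2 times it, then the intrinsics apply), "world_to_cam" (4x4, takes a point from world to camera coordinates). Camera axes: x right, y down, z forward; pixel columns grow to the right and rows downward; lengths in m; the calibration is good to about 2 mm. A picture is of the moment at which its call begins: read the wrist's pose just before it. camera_model takes no time and is no camera call; for the wrist camera it gives the pose at the moment of the call.
- arm.close_job(): hands the job in, once; it reports no verdict.
Trained networks look in the newest picture that a camera, given by its name, has taken for a name from the list of things; names that differ only in an ending like _2 or _b are one class to them, and where a whole thing is asked for, a point or a joint stands for the part that bears it (a point fixed in the world has none). Each returns a list of dicts, best first, with "conf" (0 to 1); they miss things now and then, are a little off and sometimes report something else, mostly with a low value. They report only what shows in the picture. A call takes as long as a camera call.
- spotter.look_for(camera, label): "point" ([x, y, z] in m, in the coordinates of the camera as it stood for that picture, good to about 4 mm: the middle of the surface that is visible of it).
- spotter.outline_of(camera, label): "region" (480x640 bool, what is visible of it).
The state is a dict: "t": time; "joints": joint angles; "qvel": joint speeds; "tau": joint torques, N m; "tool_pos": TCP position; "orientation": TCP orientation; "wrist_force": force on the tool from outside, world axes, zero at the start; "moment": the same for the moment, N m; "finger_gap": finger opening in m.
Only numpy, scipy, OpenCV 4.12 (cv2) and the standard library are available. Lean on these libraries where they do the work, as an engineer would, in place of code of your own. Each camera call takes 0.05 s, during which the arm holds its last target.

## Working session

There is one attempt and no reset: what is moved stays moved. The work goes in short steps, Python scripts to look and compute and a tool call to move; the robot and the scene stay as the last step left them, time stands still between calls to the robot, and variables do not carry over. Pictures are saved under pics/ and viewed, and the job is handed in when it is done.

Besides the shell and the picture viewer there is one more tool, called after "Call:" as a command line: name --argument value ..., lists and objects as JSON in quotes. play_rows: Moves the arm, as the interface text tells. Shift numbers are shares of 0.3 m and turn numbers shares of pi rad, none past 1 either way. Its arguments: {"type":"object","properties":{"moves":{"type":"array"},"newtons":{"type":"number"}},"required":["moves"]}

```bash
mkdir -p pics; ls; cat > h.py <<'E'
import numpy as np, cv2
from workcell import arm, cams, spotter
def save(n,img): cv2.imwrite('pics/'+n+'.png',cv2.cvtColor(img,cv2.COLOR_RGB2BGR))
E
python3 - <<'E'
from h import *
print({k:np.round(v,3).tolist() for k,v in arm.read_state().items()})
for c in ['scene','side','wrist']:
    m=cams.camera_model(c); print(c,{k:np.round(v,4).tolist() for k,v in m.items()})
    save(c+'0',cams.snapshot(c))
E
```

```text
pics
{'t': 0.0, 'joints': [-1.272, 0.312, 0.014, 1.513, -0.004, 1.319, -0.027], 'qvel': [0.002, -0.002, -0.0, 0.002, -0.0, -0.0, -0.001], 'tau': [-0.0, -37.992, 0.146, -23.059, 0.012, 0.014, -0.0], 'tool_pos': [0.184, 0.518, 0.404], 'orientation': [0.817, 0.577, -0.001, 0.001], 'wrist_force': [0.295, 0.117, -0.102], 'moment': [-0.028, -0.024, 0.038], 'finger_gap': 0.086}
scene {'fx': 582.7646, 'fy': 582.7646, 'cx': 322.7328, 'cy': 244.2805, 'k1': -0.0839, 'world_to_cam': [[0.833, -0.5533, 0.0045, -0.5022], [-0.2161, -0.3329, -0.9179, 0.1485], [0.5094, 0.7636, -0.3969, 1.2635], [0.0, 0.0, 0.0, 1.0]]}
side {'fx': 562.5906, 'fy': 562.5906, 'cx': 314.4475, 'cy': 244.3734, 'k1': -0.1809, 'world_to_cam': [[0.9856, -0.1681, -0.0202, -0.5664], [-0.1201, -0.61, -0.7832, 0.0808], [0.1193, 0.7743, -0.6214, 1.4975], [0.0, 0.0, 0.0, 1.0]]}
wrist {'fx': 373.6301, 'fy': 373.6301, 'cx': 320.7564, 'cy': 235.9997, 'k1': -0.0052, 'world_to_cam': [[0.3335, 0.9428, -0.0012, -0.5496], [0.8961, -0.3166, 0.3112, -0.041], [0.293, -0.1048, -0.9504, 0.3803], [0.0, 0.0, 0.0, 1.0]]}
```

View pics/scene0.png

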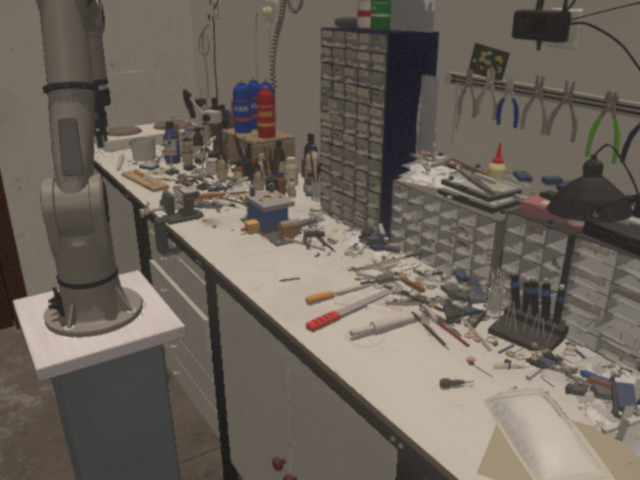

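View pics/side0.png

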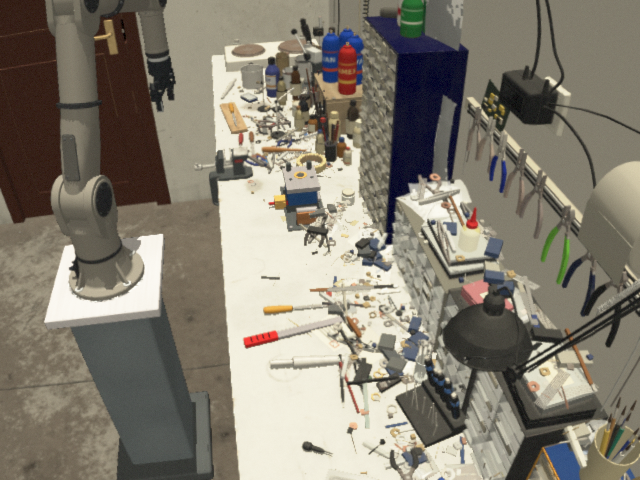

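View pics/wrist0.png

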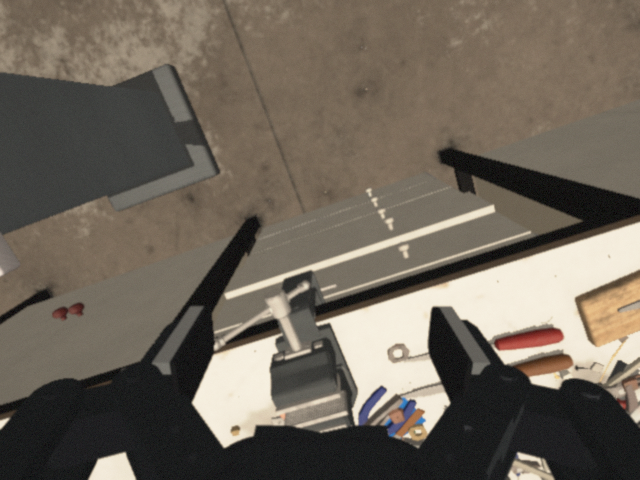

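```bash
python3 - <<'E'
from h import *
for c in ['scene','side','wrist']:
    W=np.linalg.inv(cams.camera_model(c)['world_to_cam'])
    for l in ['pry_bar','die_block','fulcrum_top','stop_tongue']:
        for r in spotter.look_for(c,l)[:2]:
            p=W@np.r_[r['point'],1]; print(c,l,round(r['conf'],2),np.round(p[:3],4))
print(arm.read_state()['t'])
E
```

```text
scene pry_bar 0.79 [ 0.4546 -0.3074  0.0107]
scene die_block 0.84 [0.5564 0.2162 0.0787]
scene fulcrum_top 0.79 [0.5429 0.1317 0.0134]
side pry_bar 0.75 [ 0.4557 -0.3113  0.0096]
side die_block 0.64 [0.5706 0.2148 0.0857]
side fulcrum_top 0.76 [0.5491 0.1541 0.012 ]
side fulcrum_top 0.56 [0.571  0.2155 0.0834]
0.75
```

```bash
python3 - <<'E'
import cv2
a=cv2.imread('pics/scene0.png')[175:265,215:345]; b=cv2.imread('pics/side0.png')[155:260,255:375]
cv2.imwrite('pics/z1.png',cv2.resize(a,(780,540),interpolation=cv2.INTER_CUBIC))
cv2.imwrite('pics/z2.png',cv2.resize(b,(685,600),interpolation=cv2.INTER_CUBIC))
b=cv2.imread('pics/side0.png')[290:380,230:360]
cv2.imwrite('pics/z3.png',cv2.resize(b,(780,540),interpolation=cv2.INTER_CUBIC))
E
```

```text
(no output)
```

View pics/z1.png

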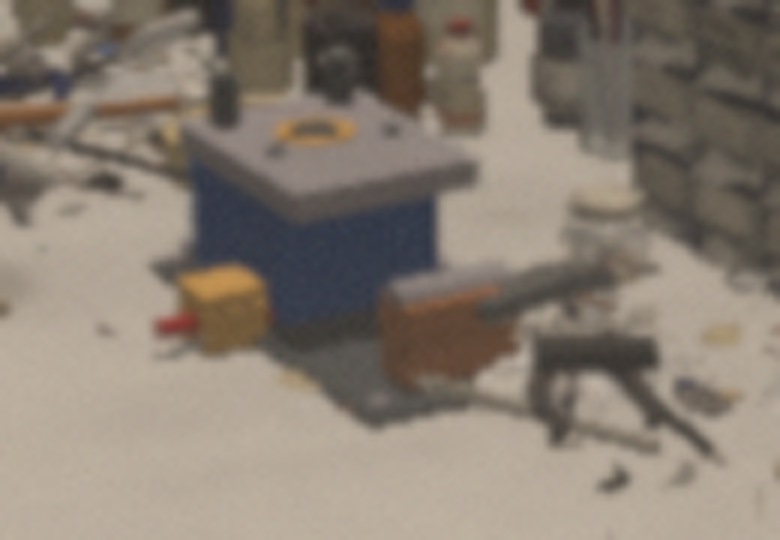

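View pics/z2.png

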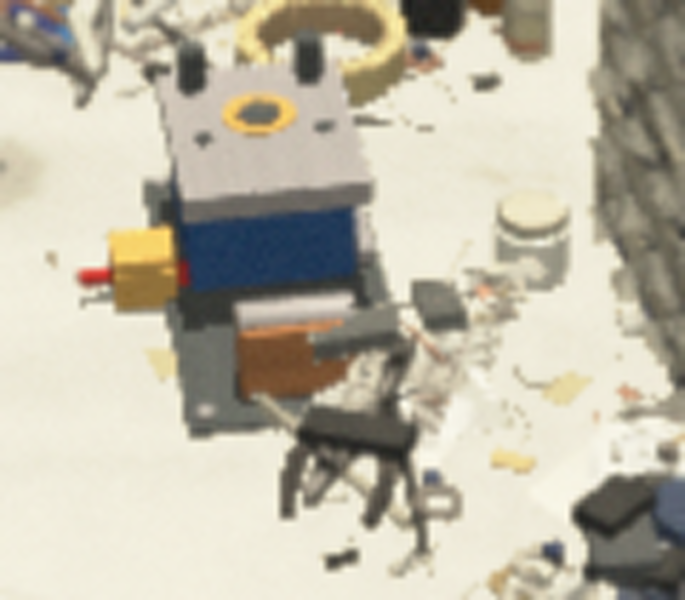

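View pics/z3.png

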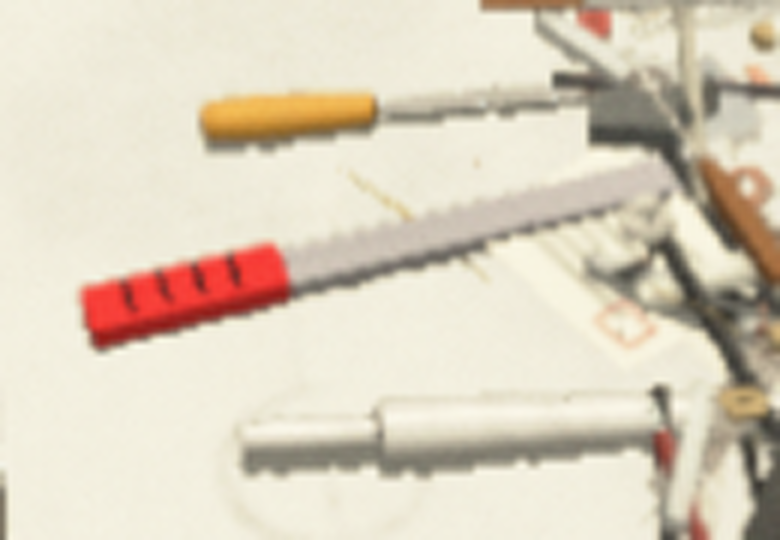

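Call:
play_rows --moves '[[[0,0,0,1,-1,0.1,1],[0,0,0,1,-1,0.1,1],[0,0,0,1,-1,0.1,1],[0,0,0,1,-1,0.1,1],[0,0,0,1,-1,0.1,1],[0,0,0,1,-1,0.1,1],[0,0,0,1,-1,0.1,1],[0,0,0,1,-1,0.1,1],[0,0,0,1,-1,0.1,1],[0,0,0,1,-1,0.1,1]]]'

```text
t: 1.58
tool_pos: [0.4787, 0.2228, 0.4346]
orientation: [0.817, 0.577, 0.0, -0.0]
wrist_force: [0.3, 0.6, -0.1]
finger_gap: 0.0855
```

Call:
play_rows --moves '[[[0,0,0,0,-0.35,0,1],[0,0,0,0,-0.35,0,1],[0,0,0,0,-0.35,0,1],[0,0,0,0,-0.35,0,1],[0,0,0,0,-0.35,0,1]]]'

```text
t: 2.0
tool_pos: [0.4779, 0.1178, 0.4345]
orientation: [0.818, 0.575, 0.001, -0.0]
wrist_force: [0.3, 0.7, -0.3]
finger_gap: 0.0853
```

```bash
python3 - <<'E'
from h import *
np.save('w1.npy',cams.camera_model('wrist')['world_to_cam'])
save('wrist1',cams.snapshot('wrist'))
W=np.linalg.inv(cams.camera_model('wrist')['world_to_cam'])
for l in ['die_block','fulcrum_top','stop_tongue']:
    for r in spotter.look_for('wrist',l)[:2]:
        p=W@np.r_[r['point'],1]; print(l,round(r['conf'],2),np.round(p[:3],4))
print(arm.read_state()['t'],arm.read_state()['tool_pos'])
E
```

```text
die_block 0.76 [0.5608 0.2538 0.0863]
fulcrum_top 0.81 [0.5455 0.1693 0.0042]
stop_tongue 0.56 [0.4857 0.2317 0.0155]
2.2 [0.47744557 0.12160974 0.4339888 ]
```

View pics/wrist1.png

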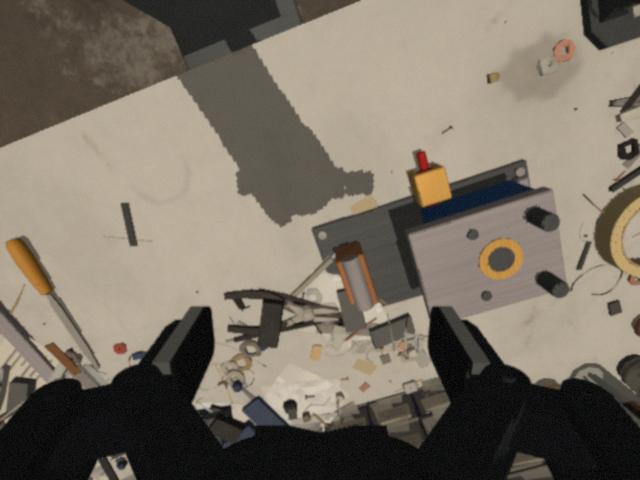

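```bash
cat >> h.py <<'E'
def pix2z(m,W2C,px,z):
    u=np.array(px,float).reshape(-1,1,2)
    K=np.array([[m['fx'],0,m['cx']],[0,m['fy'],m['cy']],[0,0,1]])
    n=cv2.undistortPoints(u,K,np.array([m['k1'],0,0,0.]))[:,0]
    R=W2C[:3,:3];C=-R.T@W2C[:3,3]
    d=np.c_[n,np.ones(len(n))]@R
    z=np.broadcast_to(z,(len(n),))
    return C+d*((z-C[2])/d[:,2])[:,None]
def proj(m,W2C,P):
    K=np.array([[m['fx'],0,m['cx']],[0,m['fy'],m['cy']],[0,0,1]])
    return cv2.projectPoints(np.array(P,float).reshape(-1,1,3),cv2.Rodrigues(W2C[:3,:3])[0],W2C[:3,3],K,np.array([m['k1'],0,0,0.]))[0][:,0]
E
python3 - <<'E'
from h import *
import cv2
i=cv2.imread('pics/wrist1.png')[140:340,220:600]
cv2.imwrite('pics/z4.png',cv2.resize(i,None,fx=2.1,fy=2.1,interpolation=cv2.INTER_CUBIC))
m=cams.camera_model('wrist');w=np.load('w1.npy')
print(pix2z(m,w,[(409,233),(432,320),(552,188),(345,247),(366,305),(355,276)],[.086,.086,.086,.056,.056,.056]).round(4))
E
```

```text
[[0.5253 0.1858 0.086 ]
 [0.6184 0.1831 0.086 ]
 [0.5277 0.3131 0.086 ]
 [0.5295 0.126  0.056 ]
 [0.598  0.1262 0.056 ]
 [0.5626 0.1256 0.056 ]]
```

View pics/z4.png

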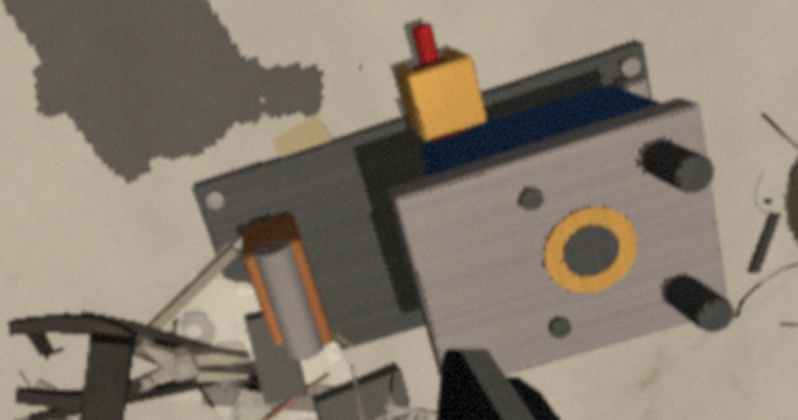

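```bash
python3 - <<'E'
from h import *
from scipy.optimize import least_squares
m={c:cams.camera_model(c) for c in ['scene','side','wrist']}
w={c:np.array(m[c]['world_to_cam']) for c in m}; w['wrist']=np.load('w1.npy')
FL,FR,RL,RR=[-.05,-.08,.08],[.05,-.08,.08],[-.05,.05,.08],[.05,.05,.08]
obs={'scene':[(FL,(264.2,207.5)),(FR,(294.7,202.5)),(RL,(246.2,196.2))],
'side':[(FL,(286.9,191.4)),(FR,(320.1,187.4)),(RL,(282.5,169))],
'wrist':[(FL,(409,231.4)),(RL,(551,189)),(RR,(567.6,294.8))]}
def P(q,l):
    c,s=np.cos(q[2]),np.sin(q[2]); l=np.array(l)
    return np.c_[q[0]+c*l[:,0]-s*l[:,1],q[1]+s*l[:,0]+c*l[:,1],.006+l[:,2]]
def res(q,cs):
    return np.concatenate([(proj(m[c],w[c],P(q,[o[0] for o in obs[c]]))-np.array([o[1] for o in obs[c]])).ravel() for c in cs])
for cs in (['scene'],['side'],['wrist'],list(m)):
    r=least_squares(res,[.575,.265,0],args=(cs,)); print(cs,r.x.round(4),r.fun.round(1))
print(pix2z(m['wrist'],w['wrist'],[(351,256),(367,309)],.056).round(4))
# bar on bench from scene/side : grip end etc from z3
pts=[(84,290),(280,246),(665,165)]; px=[(230+a/6,290+b/6) for a,b in pts]
print(pix2z(m['side'],w['side'],px,[.014,.014,.008]).round(4))
E
```

```text
['scene'] [ 0.5756  0.2506 -0.0672] [-0.4  0.7  0.9 -0.1 -0.5 -0.9]
['side'] [ 0.5756  0.2527 -0.0211] [-0.2 -0.2  0.4  0.4 -0.3 -0.3]
['wrist'] [ 0.5786  0.2622 -0.0489] [-1.3  1.4  3.4  2.  -2.3 -3.8]
['scene', 'side', 'wrist'] [ 0.5785  0.2619 -0.0478] [-0.7 -0.6  0.1 -1.5 -1.5 -2.  -0.3 -2.2  0.2 -1.   0.7 -2.1 -1.8  1.6
  2.9  2.1 -2.7 -3.8]
[[0.5406 0.1286 0.056 ]
 [0.6028 0.1258 0.056 ]]
[[ 0.3566 -0.3118  0.014 ]
 [ 0.4339 -0.3025  0.014 ]
 [ 0.591  -0.2818  0.008 ]]
```

```bash
python3 - <<'E'
from h import *
s0=arm.read_state();w=np.array(cams.camera_model('wrist')['world_to_cam']);im=cams.snapshot('wrist');s1=arm.read_state()
print(s0['tool_pos'],s1['tool_pos'],s0['qvel'].round(4) if hasattr(s0['qvel'],'round') else s0['qvel'])
np.save('w2.npy',w); save('wrist2',im)
i=cv2.imread('pics/wrist2.png')[140:340,220:600]
cv2.imwrite('pics/z5.png',cv2.resize(i,None,fx=2.1,fy=2.1,interpolation=cv2.INTER_CUBIC))
print(np.load('w1.npy')-w)
E
```

```text
[0.47744557 0.12160974 0.4339888 ] [0.4774785  0.12144938 0.43392026] [-0.0032  0.0011  0.0051  0.0016  0.0051  0.0008  0.0012]
[[ 7.42519283e-03 -2.62828214e-03  3.77595946e-04  1.01942764e-05]
 [-2.79164950e-03 -7.07903361e-03  8.12451427e-04  1.16420258e-04]
 [ 8.04501068e-05 -2.24699227e-03  2.66560167e-04  8.72654586e-05]
 [ 0.00000000e+00  0.00000000e+00  0.00000000e+00  0.00000000e+00]]
```

View pics/z5.png

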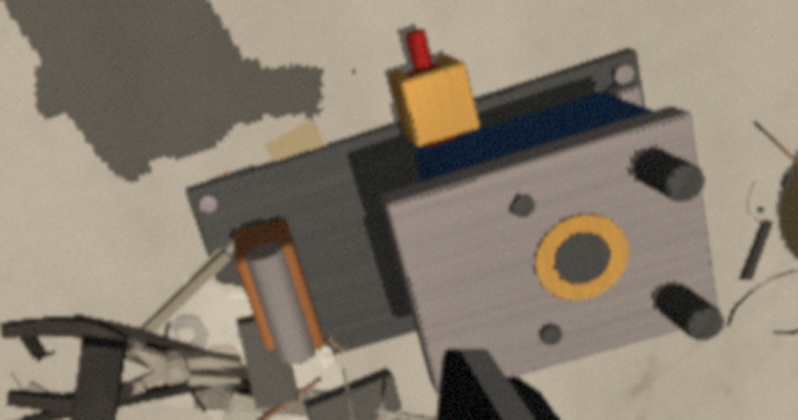

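```bash
python3 - <<'E'
from h import *
from scipy.optimize import least_squares
m={c:cams.camera_model(c) for c in ['scene','side','wrist']}
w={c:np.array(m[c]['world_to_cam']) for c in m}; w['wrist']=np.load('w2.npy')
FL,FR,RL,RR=[-.05,-.08,.08],[.05,-.08,.08],[-.05,.05,.08],[.05,.05,.08]
R1,R2=[-.03,-.138,.05],[.03,-.138,.05]
obs={'scene':[(FL,(264.2,207.5)),(FR,(294.7,202.5)),(RL,(246.2,196.2))],
'side':[(FL,(286.9,191.4)),(FR,(320.1,187.4)),(RL,(282.5,169))],
'wrist':[(FL,(404.3,234.8)),(RL,(547.6,193.3)),(RR,(563.8,298.6))]}
def P(q,l):
    c,s=np.cos(q[2]),np.sin(q[2]); l=np.array(l)
    return np.c_[q[0]+c*l[:,0]-s*l[:,1],q[1]+s*l[:,0]+c*l[:,1],.006+l[:,2]]
def res(q,cs):
    return np.concatenate([(proj(m[c],w[c],P(q,[o[0] for o in obs[c]]))-np.array([o[1] for o in obs[c]])).ravel() for c in cs])
for cs in (['scene'],['side'],['wrist'],list(m)):
    r=least_squares(res,[.575,.265,0],args=(cs,)); print(cs,r.x.round(4),r.fun.round(1)); print(P(r.x,[[0,-.08,.064],[0,-.138,.05]]).round(4))
print(pix2z(m['wrist'],w['wrist'],[(342.4,257.6),(360.5,312.4)],.056).round(4))
E
```

```text
['scene'] [ 0.5756  0.2506 -0.0672] [-0.4  0.7  0.9 -0.1 -0.5 -0.9]
[[0.5702 0.1708 0.07  ]
 [0.5663 0.1129 0.056 ]]
['side'] [ 0.5756  0.2527 -0.0211] [-0.2 -0.2  0.4  0.4 -0.3 -0.3]
[[0.5739 0.1727 0.07  ]
 [0.5727 0.1147 0.056 ]]
['wrist'] [ 0.5788  0.2624 -0.0451] [-0.4  1.4  2.8  1.9 -2.6 -3.8]
[[0.5752 0.1825 0.07  ]
 [0.5726 0.1246 0.056 ]]
['scene', 'side', 'wrist'] [ 0.5787  0.262  -0.0446] [-0.6 -0.6  0.2 -1.6 -1.5 -2.  -0.2 -2.2  0.3 -1.1  0.7 -2.1 -0.9  1.5
  2.3  1.9 -3.  -3.8]
[[0.5751 0.1821 0.07  ]
 [0.5726 0.1242 0.056 ]]
[[0.5383 0.1243 0.056 ]
 [0.6032 0.1229 0.056 ]]
```

```bash
python3 - <<'E'
from h import *
m={c:cams.camera_model(c) for c in ['scene','side','wrist']}
w={c:np.array(m[c]['world_to_cam']) for c in m}; w['wrist']=np.load('w2.npy')
q=[.577,.2615,-.03]
c,s=np.cos(q[2]),np.sin(q[2])
def P(l):
    l=np.array(l);return np.c_[q[0]+c*l[:,0]-s*l[:,1],q[1]+s*l[:,0]+c*l[:,1],.006+l[:,2]]
def box(x0,x1,y0,y1,z0,z1): return [[[x0,y0,z],[x1,y0,z],[x1,y1,z],[x0,y1,z]] for z in (z0,z1)]
for cam,f,(x0,y0,x1,y1),k in [('wrist','wrist2',(220,140,600,340),2.1),('side','side0',(255,155,375,260),5.7),('scene','scene0',(215,175,345,265),6)]:
    i=cv2.imread(f'pics/{f}.png')[y0:y1,x0:x1]; i=cv2.resize(i,None,fx=k,fy=k,interpolation=cv2.INTER_CUBIC)
    for B,col in ((box(-.05,.05,-.08,.05,.064,.08),(0,0,255)),(box(-.045,.045,-.05,.05,0,.064),(0,255,0)),(box(-.03,.03,-.138,-.1379,-.006,.05),(255,0,255))):
        for f4 in B:
            p=((proj(m[cam],w[cam],P(f4))-[x0,y0]+.5)*k).astype(int); cv2.polylines(i,[p],True,col,1)
    cv2.imwrite(f'pics/ov_{cam}.png',i)
E
```

```text
(no output)
```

View pics/ov_wrist.png

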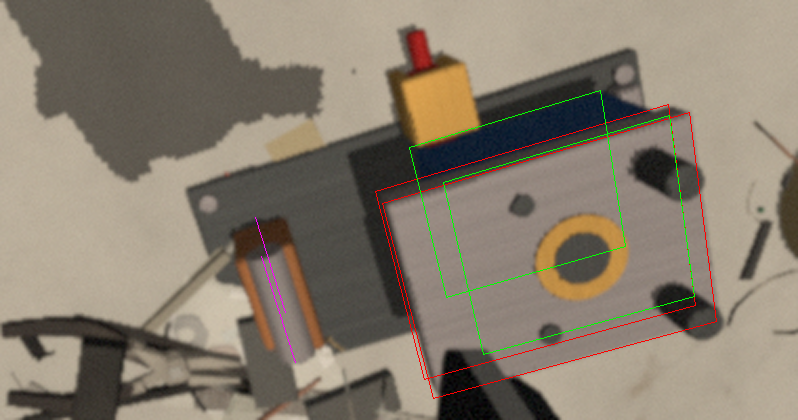

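View pics/ov_side.png

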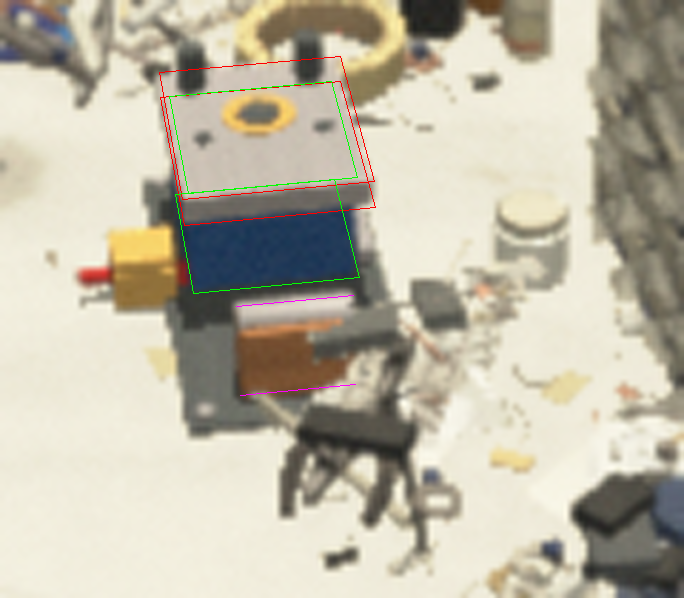

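Call:
play_rows --moves '[[[0,0,-0.39,0,-0.8,-0.1,1],[0,0,-0.39,0,-0.8,-0.1,1],[0,0,-0.39,0,-0.8,-0.1,1],[0,0,-0.39,0,-0.8,-0.1,1],[0,0,-0.39,0,-0.8,-0.1,1],[0,0,-0.39,0,-0.8,-0.1,1],[0,0,-0.39,0,-0.8,-0.1,1],[0,0,-0.39,0,-0.8,-0.1,1],[0,0,-0.39,0,-0.8,-0.1,1],[0,0,-0.39,0,-0.8,-0.1,1]]]'

```text
t: 3.08
tool_pos: [0.4782, -0.1195, 0.4039]
orientation: [1.0, 0.0, -0.0, -0.0]
wrist_force: [0.1, -0.2, 0.2]
finger_gap: 0.0855
```

Call:
play_rows --moves '[[[0,0,-0.39,-0.05,-0.6,-0.2,1],[0,0,-0.39,-0.05,-0.6,-0.2,1],[0,0,-0.39,-0.05,-0.6,-0.2,1],[0,0,-0.39,-0.05,-0.6,-0.2,1],[0,0,-0.39,-0.05,-0.6,-0.2,1],[0,0,-0.39,-0.05,-0.6,-0.2,1],[0,0,-0.39,-0.05,-0.6,-0.2,1],[0,0,-0.39,-0.05,-0.6,-0.2,1],[0,0,-0.39,-0.05,-0.6,-0.2,1],[0,0,-0.39,-0.05,-0.6,-0.2,1]]]'

```text
t: 3.92
tool_pos: [0.4639, -0.2993, 0.3436]
orientation: [0.819, -0.574, -0.0, 0.0]
wrist_force: [0.4, 0.1, -1.3]
finger_gap: 0.085
```

Call:
play_rows --moves '[[[0,0,-0.07,0,0,0,1],[0,0,-0.07,0,0,0,1],[0,0,-0.07,0,0,0,1],[0,0,-0.07,0,0,0,1],[0,0,-0.07,0,0,0,1]]]'

```text
t: 4.33
tool_pos: [0.4633, -0.2998, 0.3439]
orientation: [0.753, -0.658, -0.0, 0.0]
wrist_force: [0.9, 1.4, 0.2]
finger_gap: 0.0853
```

```bash
python3 - <<'E'
from h import *
cams.snapshot('scene')
s0=arm.read_state();w=np.array(cams.camera_model('wrist')['world_to_cam']);im=cams.snapshot('wrist');s1=arm.read_state()
print(s1['t'],s0['tool_pos'],s1['tool_pos'],s0['orientation'],np.round(s0['joints'],3))
np.save('w3.npy',w); save('wrist3',im)
W=np.linalg.inv(w)
for r in spotter.look_for('wrist','pry_bar')[:2]:
    p=W@np.r_[r['point'],1]; print(round(r['conf'],2),np.round(p[:3],4))
R=[r for r in spotter.outline_of('wrist','pry_bar')][0]['region']; np.save('reg.npy',R)
y,x=np.nonzero(R); print(cv2.minAreaRect(np.c_[x,y].astype(np.int32)))
E
```

```text
4.4333 [ 0.46308834 -0.3000513   0.34397274] [ 0.46298471 -0.30017043  0.34404839] [ 7.52633587e-01 -6.58439571e-01 -1.09874755e-04 -5.06190259e-05] [-0.163  0.509  1.019  1.63  -0.451  1.259 -0.496]
0.98 [ 0.4719 -0.303   0.0149]
((325.009765625, 168.54518127441406), (317.02020263671875, 27.223501205444336), 89.72716522216797)
```

View pics/wrist3.png

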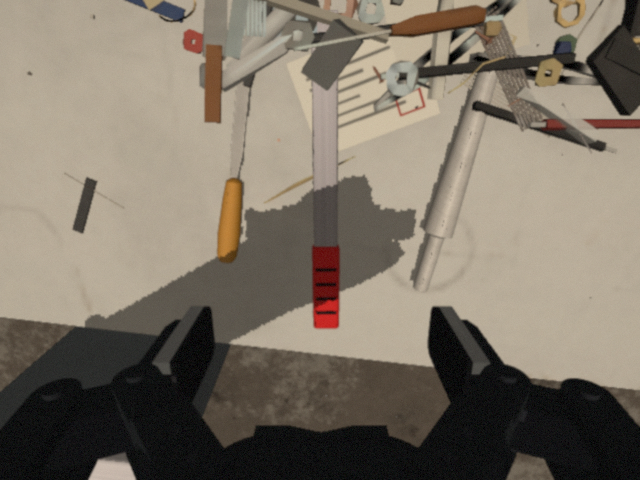

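```bash
python3 - <<'E'
from h import *
m=cams.camera_model('wrist');w=np.load('w3.npy')
p=pix2z(m,w,[(326,327),(326,247),(326,240),(324.5,85)],[.014,.014,.01,.01]);print(p.round(4))
d=p[3]-p[2];print(np.degrees(np.arctan2(d[1],d[0])),np.linalg.norm(p[1]-p[0]))
u=d/np.linalg.norm(d);print(p[1]+.05*u,p[1]+.03*u, p[0]+.13*u)
i=cv2.imread('pics/wrist3.png')[0:340,250:410];cv2.imwrite('pics/z6.png',cv2.resize(i,None,fx=1.75,fy=1.75,interpolation=cv2.INTER_CUBIC))
q=arm.read_state()['orientation']
from scipy.spatial.transform import Rotation as R
x=R.from_quat(q).as_matrix();print(np.degrees(np.arctan2(x[1,0],x[0,0])))
E
```

```text
[[ 0.3589 -0.3184  0.014 ]
 [ 0.4361 -0.3076  0.014 ]
 [ 0.441  -0.307   0.01  ]
 [ 0.5634 -0.2888  0.01  ]]
8.457130702183616 0.07794884891304305
[ 0.4855428  -0.30025454  0.014     ] [ 0.46576028 -0.30319593  0.014     ] [ 0.4874703  -0.29924917  0.014     ]
-82.46301229880669
```

View pics/z6.png

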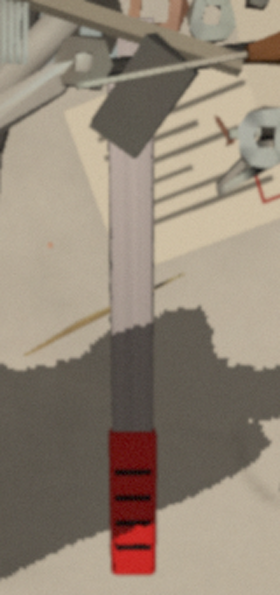

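Call:
play_rows --moves '[[[0,0,0.005,0.013,-0.009,-0.2,0.2],[0,0,0.005,0.013,-0.009,-0.3,0.2],[0,0,0.005,0.013,-0.009,-0.4,0.2],[0,0,0.005,0.013,-0.009,-0.48,0.2],[0,0,0.005,0.013,-0.009,-0.48,0.2],[0,0,0.005,0.013,-0.009,-0.48,0.2],[0,0,0.005,0.013,-0.009,-0.48,0.2]]]'

```text
t: 5.12
tool_pos: [0.4672, -0.3042, 0.2019]
orientation: [0.757, -0.654, 0.002, 0.0]
wrist_force: [-0.0, -0.3, 1.3]
finger_gap: 0.0515
```

```bash
python3 - <<'E'
from h import *
save('wrist4',cams.snapshot('wrist'));s=arm.read_state();print(s['t'],s['tool_pos'],s['finger_gap'],np.round(s['joints'],2),s['wrist_force'])
E
```

```text
5.1667 [ 0.46741938 -0.30437001  0.20245996] 0.05106323567810784 [-0.07  0.68  0.89  1.77 -0.62  1.   -0.36] [ 0.38794465 -0.07700066 -0.18193963]
```

View pics/wrist4.png

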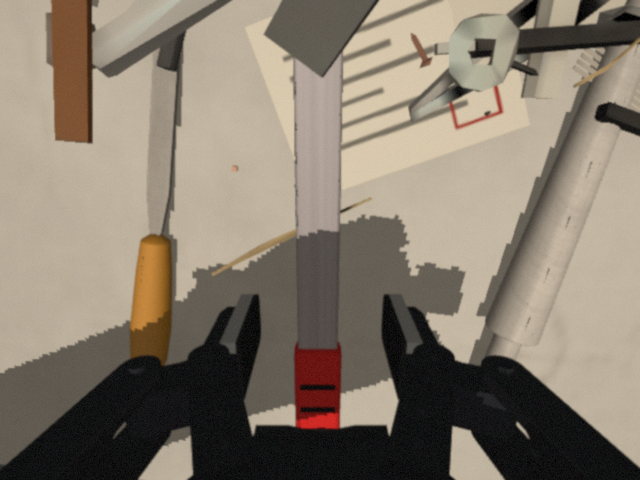

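Call:
play_rows --moves '[[[0,0,0,0,0,-0.05,0.2],[0,0,0,0,0,-0.085,0.2],[0,0,0,0,0,-0.085,0.2],[0,0,0,0,0,-0.085,0.2],[0,0,0,0,0,-0.085,-1],[0,0,0,0,0,-0.085,-1],[0,0,0,0,0,-0.085,-1],[0,0,0,0,0,-0.085,-1],[0,0,0,0,0,-0.085,-1],[0,0,0,0,0,-0.085,-1]]]' --newtons 80

```text
t: 6.0
tool_pos: [0.4668, -0.3034, 0.1757]
orientation: [0.757, -0.654, 0.0, -0.0]
wrist_force: [-0.7, 2.0, 5.4]
finger_gap: 0.0172
```

Call:
play_rows --moves '[[[0,0,0,0,0,0.1,-1],[0,0,0,0,0,0.2,-1],[0,0,0,0,0,0.3,-1],[0,0,0,0,0,0.4,-1],[0,0,0,0,0,0.4,-1]]]'

```text
t: 6.42
tool_pos: [0.4677, -0.3054, 0.3002]
orientation: [0.757, -0.654, 0.005, -0.001]
wrist_force: [1.3, -1.2, -3.0]
finger_gap: 0.0175
```

```bash
python3 - <<'E'
from h import *
w=np.array(cams.camera_model('wrist')['world_to_cam']);np.save('w5.npy',w)
save('wrist5',cams.snapshot('wrist'));
i=cams.snapshot('side');save('side5',i);cv2.imwrite('pics/z7.png',cv2.resize(cv2.cvtColor(i,4)[200:400,180:420],None,fx=3,fy=3,interpolation=2))
s=arm.read_state();print(s['t'],s['tool_pos'],s['finger_gap'],np.round(s['joints'],2),s['wrist_force'],s['moment'])
E
```

```text
6.5167 [ 0.46662123 -0.30327055  0.29512973] 0.01718758209592857 [-0.13  0.56  0.98  1.68 -0.5   1.17 -0.44] [ 0.14609699  1.19235316 -3.63322761] [0.08107089 0.08563081 0.00143056]
```

View pics/wrist5.png

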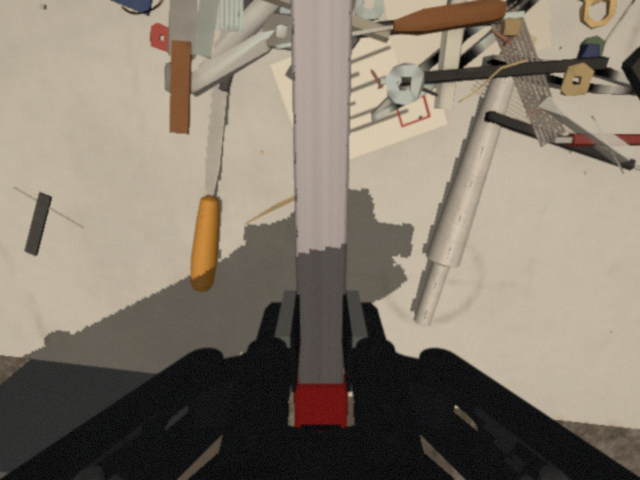

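View pics/z7.png

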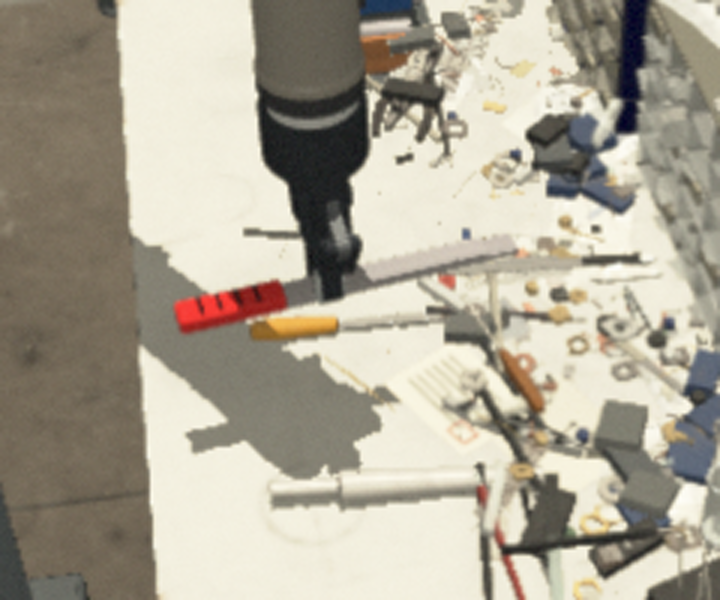

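```bash
python3 - <<'E'
from h import *
m=cams.camera_model('wrist');w=np.load('w5.npy')
p=pix2z(m,w,[(321,384),(321.5,250),(322,20)],[.1294,.1294,.1294]);print(p.round(4))
t=np.array([.4666,-.3033,0]);print((p-t)[:,:2], np.degrees(np.arctan2(*(p[2]-p[0])[1::-1])))
e=pix2z(m,w,[(295,250),(347,250)],.1294);print(np.linalg.norm(e[0]-e[1]))
e=pix2z(m,w,[(292.5,20),(351,20)],.1294);print(np.linalg.norm(e[0]-e[1]))
E
```

```text
[[ 0.433  -0.3115  0.1294]
 [ 0.497  -0.3023  0.1294]
 [ 0.5781 -0.2904  0.1294]]
[[-0.03363566 -0.00823146]
 [ 0.03036009  0.00103337]
 [ 0.11150052  0.01290097]] 8.284287636873913
0.020887079506103103
0.019645713374934044
```

Call:
play_rows --moves '[[[0,0,0.444,0.348,0.9,0,-1],[0,0,0.444,0.348,0.9,0,-1],[0,0,0.444,0.348,0.9,0,-1],[0,0,0.444,0.348,0.9,0,-1],[0,0,0.444,0.348,0.9,0,-1],[0,0,0.444,0.348,0.9,0,-1],[0,0,0.444,0.348,0.9,0,-1],[0,0,0.444,0.348,0.9,0,-1],[0,0,0.444,0.348,0.9,0,-1],[0,0,0.444,0.348,0.9,0,-1]]]'

```text
t: 7.35
tool_pos: [0.5701, -0.0312, 0.2914]
orientation: [0.997, -0.082, -0.003, 0.0]
wrist_force: [-0.0, -0.9, -2.5]
finger_gap: 0.0171
```

Call:
play_rows --moves '[[[0,0,0.05,0,0,0,-1],[0,0,0.05,0,0,0,-1],[0,0,0.05,0,0,0,-1],[0,0,0.05,0,0,0,-1]]]'

```text
t: 7.68
tool_pos: [0.5701, -0.0329, 0.2924]
orientation: [1.0, -0.009, -0.002, -0.0]
wrist_force: [0.5, -0.3, -3.1]
finger_gap: 0.0172
```

```bash
python3 - <<'E'
from h import *
from scipy.spatial.transform import Rotation as R
w=np.array(cams.camera_model('wrist')['world_to_cam']);np.save('w6.npy',w)
save('wrist6',cams.snapshot('wrist'));
i=cams.snapshot('side');save('side6',i);cv2.imwrite('pics/z8.png',cv2.resize(cv2.cvtColor(i,4)[140:290,220:400],None,fx=4,fy=4,interpolation=2))
s=arm.read_state();print(s['t'],s['tool_pos'],s['finger_gap'],np.round(s['joints'],2))
x=R.from_quat(s['orientation']).as_matrix();print(x.round(3),np.degrees(np.arctan2(x[1,0],x[0,0])))
E
```

```text
7.7833 [ 0.57047614 -0.03305949  0.29324351] 0.017160388985922995 [-0.41  0.49  0.62  1.63 -0.31  1.12  0.27]
[[ 1.    -0.018 -0.003]
 [-0.018 -1.     0.   ]
 [-0.003  0.    -1.   ]] -1.058713456673055
```

View pics/wrist6.png

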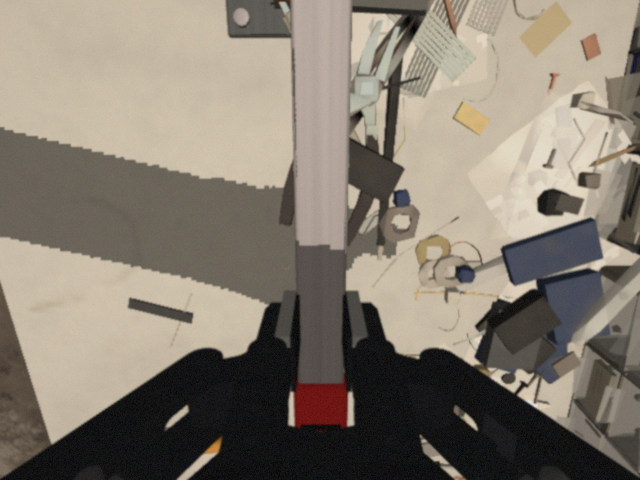

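View pics/z8.png

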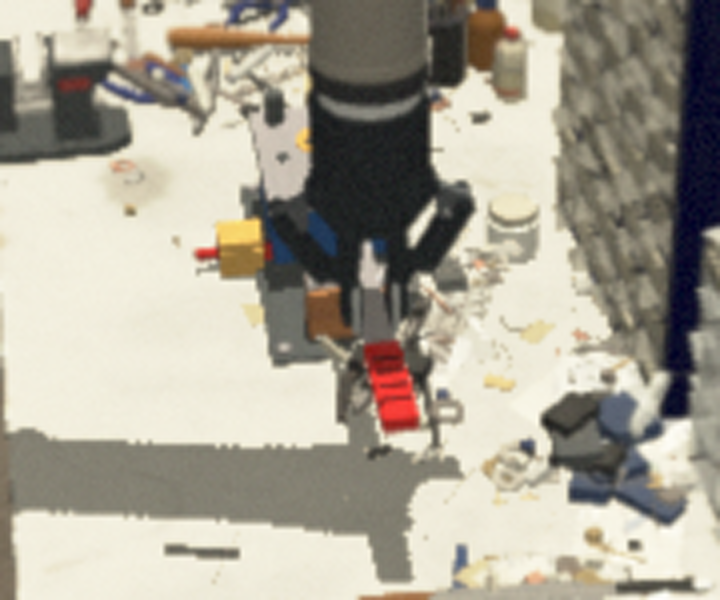

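Call:
play_rows --moves '[[[0,0,-0.003,0.0,0.12,-0.08,-1],[0,0,-0.003,0.0,0.12,-0.14,-1],[0,0,-0.003,0.0,0.12,-0.183,-1],[0,0,-0.003,0,0.12,-0.183,-1],[0,0,-0.003,0,0.12,-0.183,-1],[0,0,-0.003,0,0.12,-0.183,-1]]]'

```text
t: 8.28
tool_pos: [0.5715, 0.002, 0.2405]
orientation: [1.0, -0.014, 0.001, 0.0]
wrist_force: [-0.3, -0.5, -3.8]
finger_gap: 0.0171
```

```bash
python3 - <<'E'
from h import *
i=cams.snapshot('scene');save('scene7',i);cv2.imwrite('pics/z9.png',cv2.resize(cv2.cvtColor(i,4)[175:275,225:355],None,fx=6,fy=6,interpolation=2))
w=np.array(cams.camera_model('wrist')['world_to_cam']);np.save('w7.npy',w)
i=cams.snapshot('wrist');save('wrist7',i)
s=arm.read_state();print(s['t'],s['tool_pos'],s['finger_gap'],s['wrist_force'],s['moment'])
E
```

```text
8.3833 [0.57167504 0.00198603 0.24107095] 0.017114980595751818 [ 0.93089612  0.63677344 -3.73439516] [-0.0072456  -0.04919546 -0.02444883]
```

View pics/z9.png

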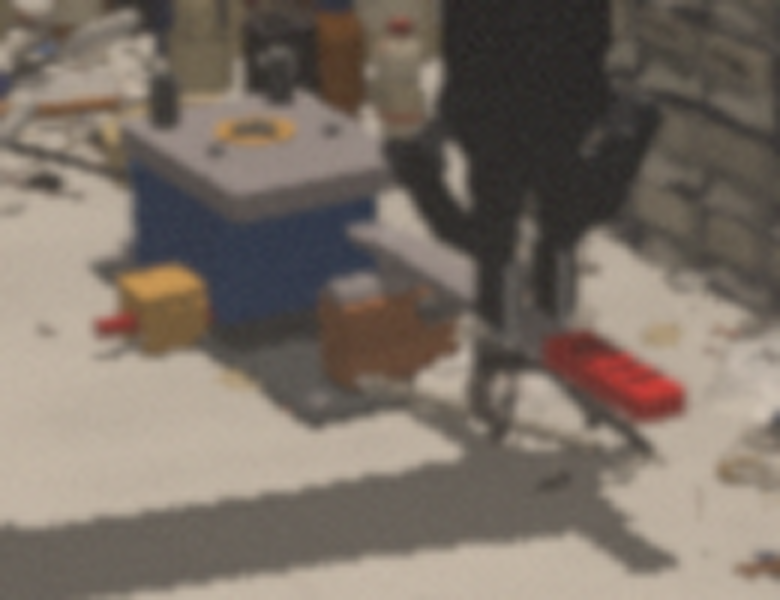

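View pics/wrist7.png

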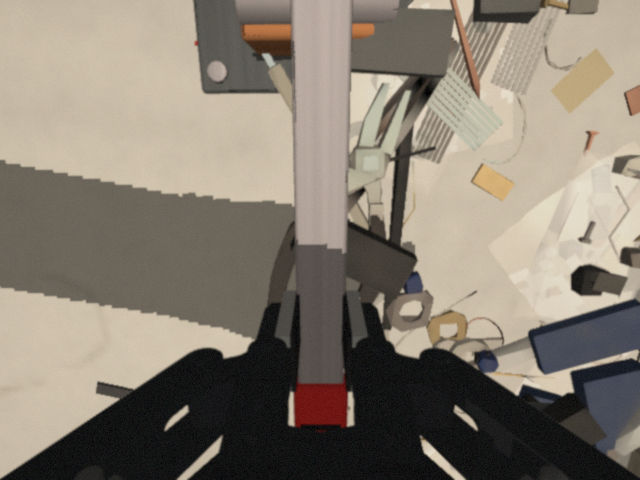

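```bash
cat > ov.py <<'E'
from h import *
import sys
def ov(camf,cam,tcp,ang,crop,k,out,off=-.017,pitch=0.):
    m=cams.camera_model(cam);w=np.array(m['world_to_cam'])
    i=cv2.imread('pics/'+camf+'.png');x0,y0,x1,y1=crop
    i=cv2.resize(i[y0:y1,x0:x1],None,fx=k,fy=k,interpolation=2)
    c,s=np.cos(ang),np.sin(ang);cp,sp=np.cos(pitch),np.sin(pitch)
    def B(l):
        l=np.array(l,float);a=(l[:,0]-off)*cp-l[:,2]*sp;z=(l[:,0]-off)*sp+l[:,2]*cp
        return np.c_[tcp[0]+a*c-l[:,1]*s,tcp[1]+a*s+l[:,1]*c,tcp[2]-.1757+z]
    for (a,b,hw,z0,z1,col) in [(-.13,-.05,.012,0,.014,(255,0,0)),(-.05,.106,.01,0,.01,(0,255,0)),(.106,.13,.01,.001,.007,(0,255,255))]:
        for z in (z0,z1):
            p=((proj(m,w,B([[a,-hw,z],[b,-hw,z],[b,hw,z],[a,hw,z]]))-[x0,y0]+.5)*k).astype(int);cv2.polylines(i,[p],True,col,1)
    cv2.imwrite('pics/'+out+'.png',i)
E
python3 - <<'E'
from ov import *
ov('scene7','scene',[.5717,.002,.241],np.radians(88.4),(225,175,355,275),6,'ov7')
E
```

```text
(no output)
```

View pics/ov7.png

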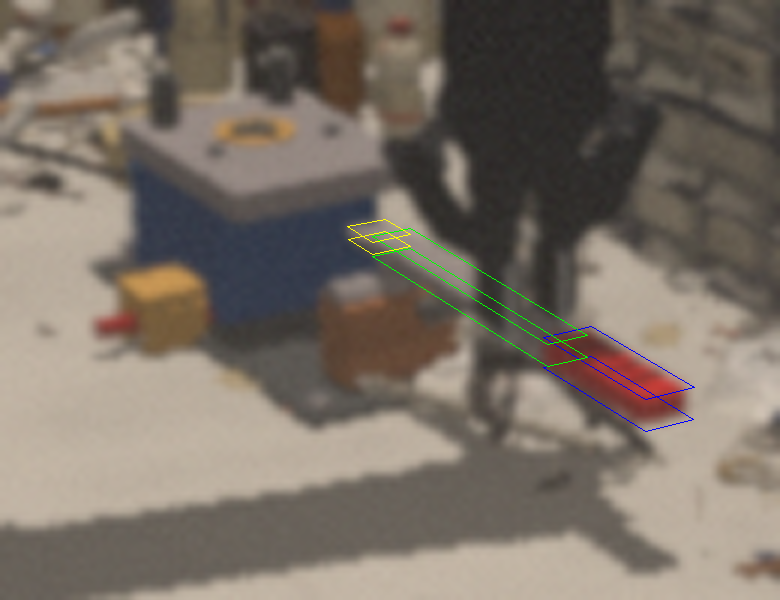

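Call:
play_rows --moves '[[[0,0,0,0,0,-0.02,-1],[0,0,0,0,0,-0.02,-1],[0,0,0,0,0,-0.02,-1],[0,0,0,0,0,-0.02,-1]]]'

```text
t: 8.72
tool_pos: [0.571, 0.0027, 0.2337]
orientation: [1.0, -0.014, 0.0, -0.0]
wrist_force: [-1.0, 0.5, -3.6]
finger_gap: 0.0172
```

```bash
python3 - <<'E'
from h import *
from scipy.spatial.transform import Rotation as R
for k in range(3):
    cams.snapshot('scene')
    s=arm.read_state();print(s['t'],s['tool_pos'],R.from_quat(s['orientation']).as_matrix()[:,2].round(4),s['wrist_force'])
E
```

```text
8.7667 [0.57104007 0.00276609 0.23380815] [ 3.e-04  0.e+00 -1.e+00] [ 0.06716769  0.10086474 -2.84150872]
8.8167 [0.57105783 0.00276529 0.23382206] [ 3.e-04  0.e+00 -1.e+00] [-0.27067601  0.03348072 -2.38735174]
8.8667 [0.57106661 0.00279278 0.23381455] [ 3.e-04  0.e+00 -1.e+00] [ 0.5328654   0.20521036 -3.26916521]
```

Call:
play_rows --moves '[[[0,0,0,0.002,0.03,0.003,-1],[0,0,0,0.002,0.06,0.003,-1],[0,0,0,0.002,0.09,0.003,-1],[0,0,0,0.002,0.11,0.003,-1],[0,0,0,0.002,0.11,0.003,-1]]]'

```text
t: 9.28
tool_pos: [0.5716, 0.0393, 0.2343]
orientation: [1.0, -0.011, -0.0, -0.001]
wrist_force: [-0.5, 0.5, -3.1]
finger_gap: 0.0173
```

Call:
play_rows --moves '[[[0,0,0,0,0.02,0,-1],[0,0,0,0,0.04,0,-1],[0,0,0,0,0.063,0,-1],[0,0,0,0,0.063,0,-1],[0,0,0,0,0.063,0,-1],[0,0,0,0,0.063,0,-1]]]'

```text
t: 9.78
tool_pos: [0.5716, 0.0544, 0.2346]
orientation: [1.0, -0.014, 0.0, 0.0]
wrist_force: [-0.7, 0.1, -2.7]
finger_gap: 0.0174
```

```bash
python3 - <<'E'
from ov import *
i=cams.snapshot('scene');save('scene8',i)
i=cams.snapshot('wrist');save('wrist8',i)
i=cams.snapshot('side');save('side8',i)
s=arm.read_state();print(s['t'],s['tool_pos'],s['finger_gap'],s['wrist_force'],s['moment'])
ov('scene8','scene',s['tool_pos'],np.radians(88.4),(225,175,355,275),6,'ov8')
ov('side8','side',s['tool_pos'],np.radians(88.4),(250,155,370,255),6,'ov8s')
E
```

```text
9.9333 [0.57161129 0.05404568 0.23466198] 0.017175069766339528 [-0.65824628 -0.00501536 -3.55881154] [-0.03489619 -0.0289899  -0.01711079]
```

View pics/ov8.png

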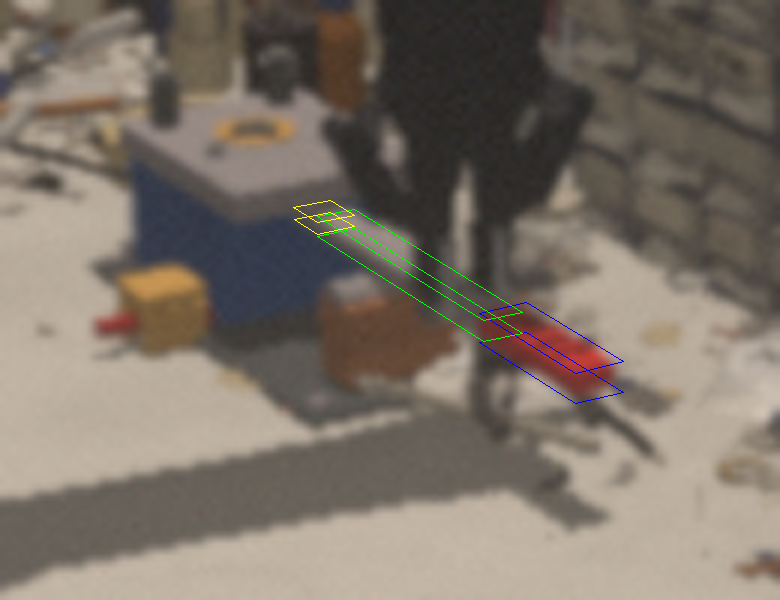

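View pics/wrist8.png

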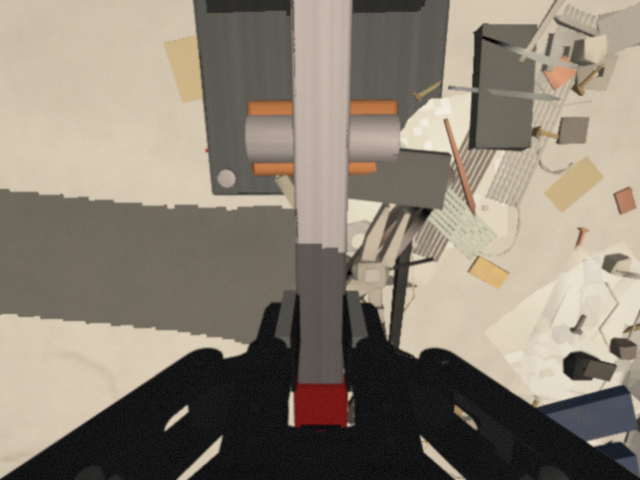

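View pics/ov8s.png

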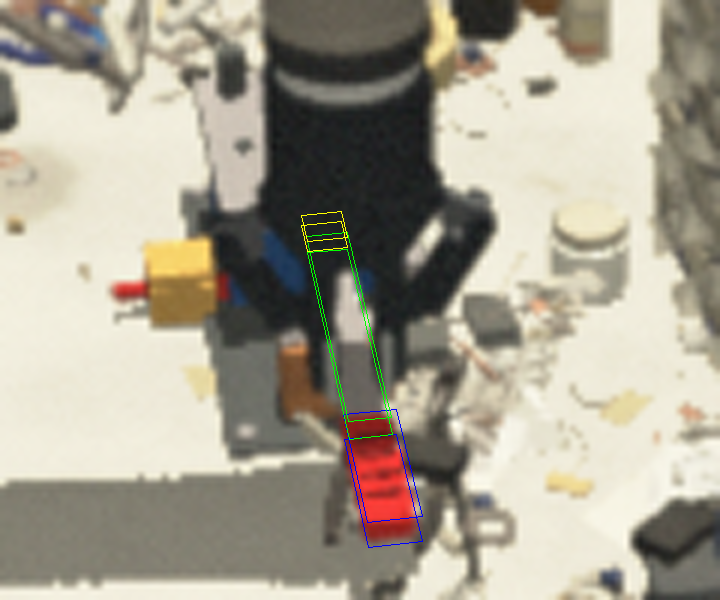

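Call:
play_rows --moves '[[[0,0,0,0,0,-0.01,-1],[0,0,0,0,0,-0.01,-1],[0,0,0,0,0,-0.01,0.1],[0,0,0,0,0,-0.01,0.1],[0,0,0,0,0,-0.01,0.1],[0,0,0,0,0,-0.01,0.1],[0,0,0,0,0,-0.01,0.1],[0,0,0,0,0,-0.01,0.1]]]'

```text
t: 10.6
tool_pos: [0.5717, 0.0547, 0.2318]
orientation: [1.0, -0.013, 0.0, -0.0]
wrist_force: [-0.3, -0.0, -0.2]
finger_gap: 0.0469
```

```bash
python3 - <<'E'
from ov import *
i=cams.snapshot('scene');save('scene9',i)
i=cams.snapshot('wrist');save('wrist9',i)
s=arm.read_state();print(s['t'],s['tool_pos'],s['finger_gap'],s['wrist_force'],s['moment'])
cv2.imwrite('pics/z10.png',cv2.resize(cv2.imread('pics/scene9.png')[175:275,225:355],None,fx=6,fy=6,interpolation=2))
E
```

```text
10.7 [0.57162582 0.05470771 0.23169137] 0.04686693574711682 [ 0.27509675 -0.15630693  0.1248713 ] [ 0.06017237 -0.01522939  0.01346224]
```

View pics/z10.png

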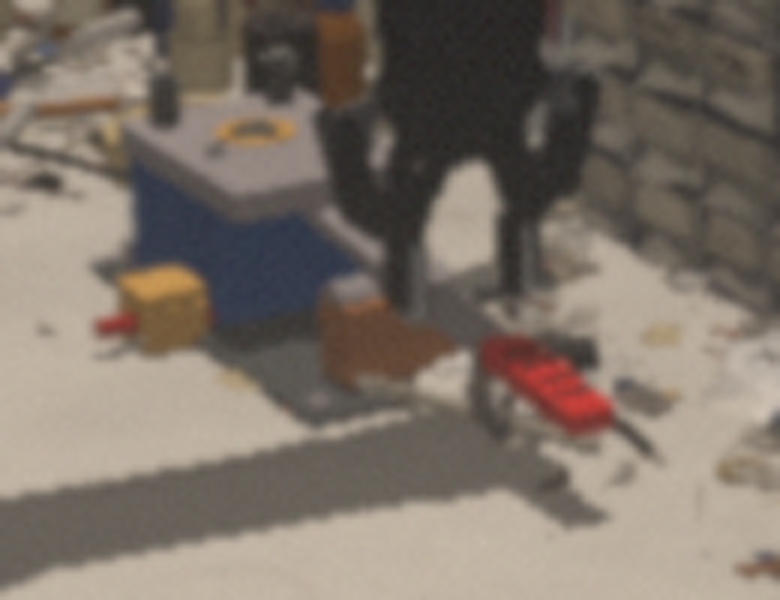

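View pics/wrist9.png

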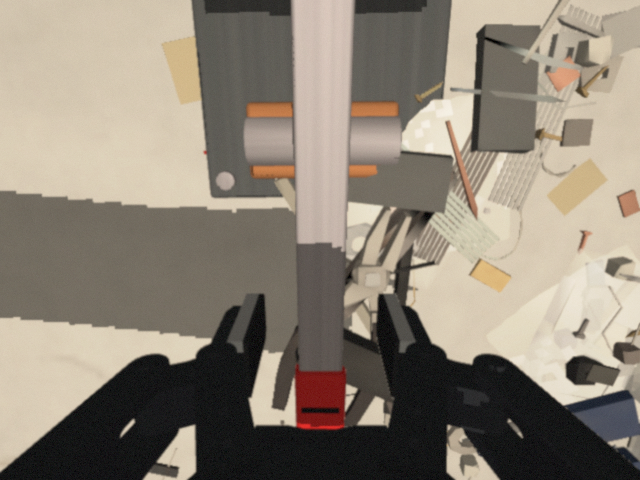

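Call:
play_rows --moves '[[[0,0,0,0,0,0.1,0.1],[0,0,0,0,0,0.18,0.1],[0,0,0,-0.01,-0.1,0.18,-1],[0,0,0,-0.01,-0.2,0.18,-1],[0,0,0,-0.01,-0.295,0.18,-1],[0,0,0,-0.01,-0.295,0.1,-1],[0,0,0,-0.01,-0.295,0.1,-1],[0,0,0,-0.01,-0.295,0.1,-1],[0,0,0,-0.01,-0.295,0.1,-1]]]' --newtons 40

```text
t: 11.45
tool_pos: [0.5689, -0.0327, 0.2619]
orientation: [1.0, -0.013, 0.0, -0.0]
wrist_force: [0.6, -1.1, 0.4]
finger_gap: -0.0002
```

```bash
python3 - <<'E'
from ov import *
i=cams.snapshot('scene');save('scene10',i)
i=cams.snapshot('side');save('side10',i)
s=arm.read_state();print(s['t'],s['tool_pos'],s['finger_gap'],s['wrist_force'],s['moment'],np.round(s['joints'],2))
a=cv2.resize(cv2.imread('pics/scene10.png')[175:275,225:355],None,fx=3,fy=3,interpolation=2)
b=cv2.resize(cv2.imread('pics/side10.png')[155:255,250:380],None,fx=3,fy=3,interpolation=2)
cv2.imwrite('pics/z11.png',np.hstack([a,b]))
E
```

```text
11.55 [ 0.56919918 -0.03262377  0.26240867] 2.101155945024708e-05 [-0.85249123  0.74172703  0.30838228] [0.04397197 0.02599897 0.01034326] [-0.4   0.52  0.61  1.67 -0.33  1.05  0.28]
```

View pics/z11.png

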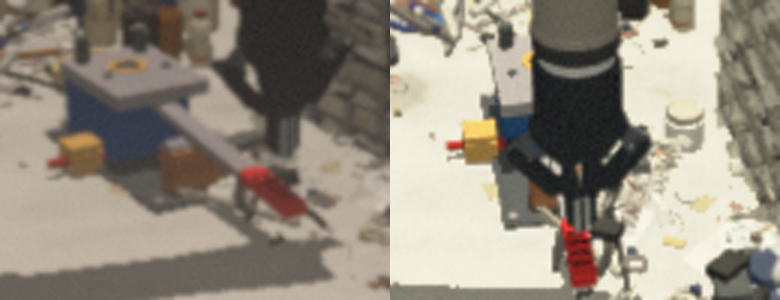

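Call:
play_rows --moves '[[[0,0,0,0,0,-0.05,-1],[0,0,0,0,0,-0.1,-1],[0,0,0,0,0,-0.11,-1],[0,0,0,0,0,-0.12,-1],[0,0,0,0,0,-0.13,-1],[0,0,0,0,0,-0.13,-1]]]'

```text
t: 12.05
tool_pos: [0.5697, -0.0329, 0.2245]
orientation: [1.0, -0.013, 0.002, -0.001]
wrist_force: [-0.7, 1.0, 5.7]
finger_gap: -0.0001
```

Call:
play_rows --moves '[[[0,0,0,0,0,-0.01,-1],[0,0,0,0,0,-0.02,-1],[0,0,0,0,0,-0.03,-1],[0,0,0,0,0,-0.04,-1],[0,0,0,0,0,-0.04,-1]]]'

```text
t: 12.47
tool_pos: [0.5698, -0.0324, 0.2128]
orientation: [1.0, -0.013, 0.002, -0.001]
wrist_force: [-0.5, 1.6, 6.9]
finger_gap: 0.0001
```

```bash
cat > look.py <<'E'
from ov import *
import sys
n=sys.argv[1]
i=cams.snapshot('scene');save('scene'+n,i)
i=cams.snapshot('side');save('side'+n,i)
s=arm.read_state();print(s['t'],s['tool_pos'],s['finger_gap'],s['wrist_force'],s['moment'],np.round(s['joints'],2))
a=cv2.resize(cv2.imread(f'pics/scene{n}.png')[175:275,230:330],None,fx=4,fy=4,interpolation=2)
b=cv2.resize(cv2.imread(f'pics/side{n}.png')[155:255,265:365],None,fx=4,fy=4,interpolation=2)
cv2.imwrite(f'pics/look{n}.png',np.hstack([a,b]))
E
python3 look.py 11
```

```text
12.5667 [ 0.56987666 -0.03236758  0.21295226] -0.00030658961708549107 [-1.13073721  2.04722204  6.0012524 ] [0.38599674 0.20796787 0.0252207 ] [-0.38  0.58  0.58  1.71 -0.38  0.95  0.32]
```

View pics/look11.png

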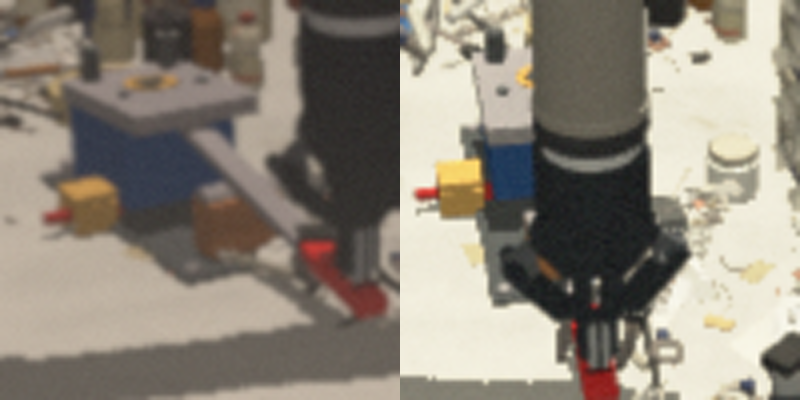

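Call:
play_rows --moves '[[[0,0,0,0,0,-0.01,-1],[0,0,0,0,0,-0.02,-1],[0,0,0,0,0,-0.03,-1],[0,0,0,0,0,-0.03,-1],[0,0,0,0,0,-0.03,-1]]]'

```text
t: 12.98
tool_pos: [0.5702, -0.0317, 0.204]
orientation: [1.0, -0.012, 0.002, -0.002]
wrist_force: [0.3, 2.5, 5.7]
finger_gap: 0.0001
```

```bash
python3 look.py 12
```

```text
13.0833 [ 0.57014971 -0.03184663  0.20402923] 0.00019616161120447452 [-0.18551251  2.42960747  5.86515814] [ 0.65969976  0.08605302 -0.02906043] [-0.38  0.59  0.57  1.72 -0.39  0.94  0.32]
```

View pics/look12.png

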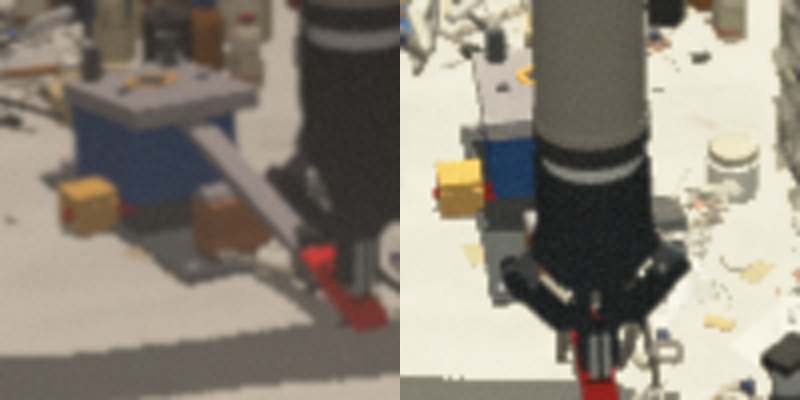

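Call:
play_rows --moves '[[[0,0,0,0,0,-0.008,-1],[0,0,0,0,0,-0.008,-1],[0,0,0,0,0,-0.008,-1],[0,0,0,0,0,-0.008,-1],[0,0,0,0,0,-0.008,-1]]]'

```text
t: 13.5
tool_pos: [0.5703, -0.0316, 0.2018]
orientation: [1.0, -0.012, 0.002, -0.002]
wrist_force: [0.3, 2.5, 5.9]
finger_gap: -0.0001
```

```bash
python3 look.py 13; python3 -c "
import cv2,numpy as np
a=cv2.imread('pics/scene13.png')[205:245,235:275];b=cv2.imread('pics/side13.png')[185:225,265:305]
cv2.imwrite('pics/zt.png',cv2.resize(np.hstack([a,b]),None,fx=10,fy=10,interpolation=2))"
```

```text
13.6 [ 0.57033303 -0.03168414  0.20183442] 1.6216169640640408e-05 [-0.17910596  2.63739193  6.47534425] [ 0.6480006   0.05566032 -0.00381815] [-0.38  0.6   0.57  1.72 -0.39  0.93  0.33]
```

View pics/zt.png

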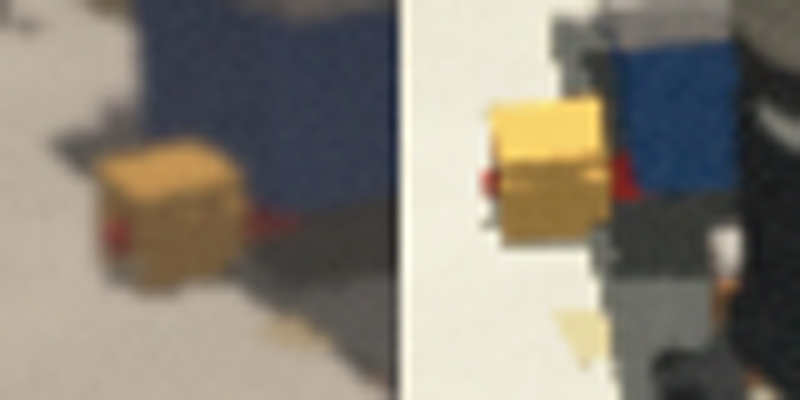

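Tail is nearly flush and the red tongue is now under the blue body. Lifting slowly to let go.

Call:
play_rows --moves '[[[0,0,0,0,0,0.01,-1],[0,0,0,0,0,0.02,-1],[0,0,0,0,0,0.035,-1],[0,0,0,0,0,0.06,-1],[0,0,0,0,0,0.09,-1],[0,0,0,0,0,0.13,-1],[0,0,0,0,0,0.25,-1],[0,0,0,0,0,0.35,-1],[0,0,0,0,0,0.45,-1],[0,0,0,0,0,0.45,-1]]]'

```text
t: 14.43
tool_pos: [0.5708, -0.0351, 0.3421]
orientation: [1.0, -0.014, 0.007, 0.0]
wrist_force: [1.2, -0.9, 0.6]
finger_gap: -0.0001
```

Call:
play_rows --moves '[[[0,0,0,-0.1,-0.4,0.1,-1],[0,0,0,-0.1,-0.4,0.1,-1],[0,0,0,-0.1,-0.4,0.1,-1],[0,0,0,-0.1,-0.4,0.1,-1],[0,0,0,-0.1,-0.4,0.1,-1],[0,0,0,-0.1,-0.4,0.1,-1]]]'

```text
t: 14.93
tool_pos: [0.5384, -0.1541, 0.3647]
orientation: [1.0, -0.014, 0.0, -0.0]
wrist_force: [-0.6, 0.3, 0.2]
finger_gap: -0.0001
```

```bash
python3 look.py 14; python3 -c "
import cv2,numpy as np
a=cv2.imread('pics/scene14.png')[205:245,235:275];b=cv2.imread('pics/side14.png')[185:225,265:305]
cv2.imwrite('pics/zt2.png',cv2.resize(np.hstack([a,b]),None,fx=10,fy=10,interpolation=2))"
```

```text
15.0333 [ 0.5390418  -0.15199797  0.3638619 ] 1.6461322011567436e-05 [0.28113983 0.53568666 0.36115831] [ 0.02801162 -0.02822626  0.02465139] [-0.25  0.41  0.68  1.57 -0.27  1.26  0.45]
```

View pics/look14.png

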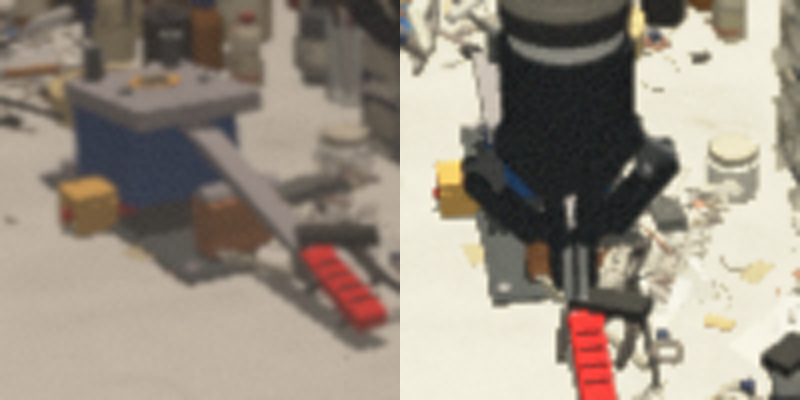

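View pics/zt2.png

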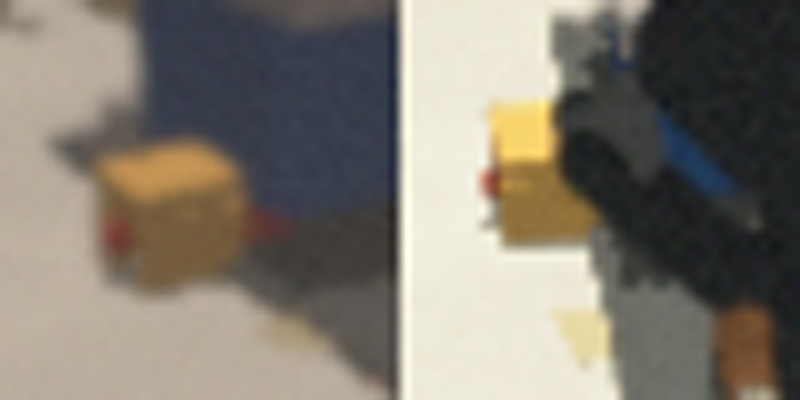

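Call:
play_rows --moves '[[[0,0,0,-0.2,-0.3,0.1,-1],[0,0,0,-0.2,-0.3,0.1,-1],[0,0,0,-0.2,-0.3,0.1,-1],[0,0,0,-0.2,-0.3,0.1,-1],[0,0,0,-0.2,-0.3,0.1,-1],[0,0,0,-0.2,-0.3,0.1,-1],[0,0,0,-0.2,-0.3,0.1,-1],[0,0,0,-0.2,-0.3,0.1,-1]]]'

```text
t: 15.7
tool_pos: [0.4799, -0.2416, 0.3934]
orientation: [1.0, -0.011, -0.001, -0.001]
wrist_force: [0.3, -0.0, 0.6]
finger_gap: -0.0002
```

```bash
python3 look.py 15
```

```text
15.8 [ 0.47944079 -0.24235012  0.39362294] -0.0002776578582447454 [-0.11075693  0.04720576  0.01248231] [-0.00314844  0.01086696 -0.02050092] [-0.11  0.34  0.73  1.59 -0.23  1.3   0.63]
```

View pics/look15.png

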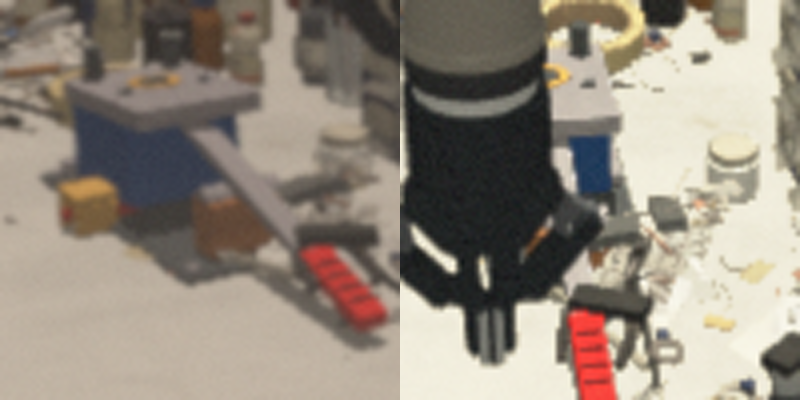

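The scene hasn't changed since release: the tail is in, the tongue is under the die set, and nothing is touching the arm. Handing in.

```bash
python3 -c "
from workcell import arm
print(arm.close_job())"
```

```text
the job is handed in; nothing more can be done
None
```

The die set is tipped up and propped on the red tongue, and I handed the job in at about 15.8 s of the 48 s allowed.

- **What I did:** I laid the bar over the fulcrum with its tip about 19 mm under the overhang (estimated from the camera fit) and let go. Then I pressed the red grip down with the shut fingers at about 6–7 N until the tongue sprang in, and lifted clear. I never moved the gripper against the die set.
- **Last checks:** The scene camera's last two pictures, taken after I let go, look the same. The red tail is nearly flush with the housing, red shows under the blue body, and the bar rests on the fulcrum with its tip at the overhang. The arm was well clear and the wrist force was about zero.
- **What I couldn't confirm:**
  - I read the tongue's travel only from the pictures, not as a number. A small red end of the tail still showed.
  - In the last two side-camera pictures the gripper hid all or most of the tongue and housing, so the final tongue check rests on the scene camera.
  - The die-set fit from the cameras differed by about 10 mm in y. I used the wrist-camera position, and it matched where the bar ended up.

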